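# Find the sorter slot for the test-strip case

### The arm

A 7-joint arm with a two-finger parallel gripper is mounted at the origin on the work surface. World frame = base frame: x ahead of the robot, y to its left, z up, the work surface at z = 0. Lengths are in m, angles in rad, forces in N, time in s.
With the tool pointing down it reaches from about 0.4 to 0.85 m from the base axis. Payload 6.9 kg.
Tool frame: the origin (TCP) lies midway between the tips of the shut fingers; the grasp point (between the pads) lies behind it (ctrl.pinch_z is the z of the grasp point in the tool frame, in m); z points along the fingers, y is the direction in which the jaws open and shut (so a half turn about z gives the same grasp; the last joint's range is limited). The gripper opens to 85 mm and grips with 20 to 120 N. Pads are 22 mm wide; open, the fingers measure 114 mm over their backs; the gripper's body (76 mm by 85 mm) begins 54 mm behind the grasp point. The pads swing forward as they close: fully open they stand 13 mm farther back than shut.
Start: joints at [-0.999, 0.507, -0.238, 1.5, 0.126, 1.149, -0.155], TCP at [0.281, 0.558, 0.231] pointing down, gripper open.
Joint ranges: [-3.08, 3.08], [-0.24, 2.05], [-1.43, 1.35], [0, 2.5], [-1.52, 4.66], [0.17, 1.96], [-2.89, 2.89]. Speed limits (rad/s): [2.39, 2.39, 3.14, 3.14, 3.14, 3.14, 3.14].

### API

Orientations are given as a unit quaternion [w, x, y, z].
In Python, from station import ctrl, get_state, vision, ticket, models gives the robot as it stands. Calls block until the motion is done:
- ctrl.movep(position, orientation): joint-space move of the TCP to a pose.
- ctrl.movel(position, frame=None, max_speed=0.15): straight line of the TCP; frame=None keeps the orientation; max_speed is the mean speed in m/s.
- ctrl.set_joints(angles): joint-space move.
- ctrl.ungrasp() and ctrl.close_gripper(force=None): open the fingers fully, or close them until they stop; force is the grip in N (None keeps the last).
- ctrl.pause(seconds).
- ctrl.ik(position, orientation): joint angles nearest the present ones, or None.
- get_state(): the state.
- vision.grab_frame(name): name is "scene" or "top"; returns (picture, depth): 384x512x3 uint8, blue, green, red; 384x512 float32, m along the optical axis (not along the pixel's ray), 0 where there is no reading.
- vision.camera_info(name): a dict with "mtx" (3x3 intrinsics, pixels), "dist_coeffs" ([k1, k2, p1, p2, k3] as OpenCV has them; the pictures are not rectified), "R" (3x3) and "t" (3): a world point X has camera coordinates R X + t. Camera axes: x right, y down, z forward; pixel columns grow to the right and rows downward; lengths in m; the calibration is good to about 2 mm. A picture is of the moment at which its call begins. camera_info takes no time and is no camera call.
A pose or a line that the arm cannot do raises ctrl.Unreachable and nothing moves.
- ticket.close_job(): hands the job in, once; it reports no verdict.
Trained networks look in the newest picture that a camera, given by its name, has taken for a name from the list of things; names that differ only in an ending like _2 or _b are one class to them, and where a whole thing is asked for, a point or a joint stands for the part that bears it (a point fixed in the world has none). Each returns a list of dicts, best first, with "p" (0 to 1); they miss things now and then, are a little off and sometimes report something else, mostly with a low value. They report only what shows in the picture. A call takes as long as a camera call. They do not tell look-alikes from the thing itself.
- models.recognise(camera, target): "point" ([column, row] in pixels, amid what is visible of it).
- models.masks_of(camera, target): "mask" (384x512 bool, what is visible of it) and "point" ([column, row] in pixels, amid what is visible of it).
The state is a dict: "time": time; "qpos": joint angles; "qd": joint speeds; "tau": joint torques, N m; "tcp_pos": TCP position; "eef_rot": TCP orientation; "contact_force": force on the tool from outside, world axes, zero at the start; "wrist_torque": the same for the moment, N m; "width": finger opening in m.
Only numpy, scipy, OpenCV 4.12 (cv2) and the standard library are available. Lean on these libraries where they do the work, as an engineer would, in place of code of your own. Each camera call takes 0.05 s, during which the arm holds its last target.

### The job

Put the orange test-strip case away in the white slotted sorter: starting at the narrowest slot and stepping towards the wider ones, bring its lower edge down to the mouth of each slot for a moment until you reach the first slot that takes it, then lower it to the floor of that slot before letting go, so that it is left standing there upright. Keep the case upright, square to the slots and centred on each one, and leave the blue case and the dropper bottle where they stand.

Things in the scene. Friction and masses are not known exactly. Their poses are not given: they have to be found in the camera images.
- case_mid (a point): Centre (half-way up) of the loose orange test-strip case, a flat plastic box with colour swatches on both broad faces, standing upright: 64 mm wide (its x), 18 mm thick (its y), 100 mm tall (its z, up), about 90 g. Its lower edge is 50 mm below this point. Grip it across the 18 mm thickness, above its centre.
- sorter: Fixed white plastic comb, 90 (x, along slots) x 161 (y, across) x 48 mm tall; origin: centre of underside, z up. Five walls 12 mm thick; slots open on top and at both ends, floors (green) 10 mm up, mouths (wall tops) 48 mm up. Slots widen to +y: 9 mm wide at y=-64, 14 at y=-40.5, 32 at y=-5.5, 46 at y=+45.5 (middles, x=0). At yaw 0 slots point away from the robot, wide end to its left.
- bluecase_mid (a point): Centre (half-way up) of a loose blue case standing upright, a bystander: 64 mm wide (its x), 30 mm thick (its y), 100 mm tall (its z). Not to be moved.
- dropper_mid (a point): Centre (half-way up) of a loose brown dropper bottle with a black rubber top, standing upright, a bystander: 36 mm across, 97 mm tall. Not to be moved.
Mind the look-alikes: they are no part of the job. What is shaped like the part that bears case_mid but green or turquoise is not meant.

How it is judged:
By the outcome, as a careful person would: the job done as asked, in the order asked, and still so for the second after the job is handed in, with the robot touching nothing.
It also fails if it takes over 40 s, if anything falls off the work surface, if the arm or the gripper's body presses on something with over 40 N, if the wrist force passes 120 N, or if a joint passes its speed limit or range.

## Working session

There is one attempt and no reset: what is moved stays moved. The work goes in short steps, each a Python script; the robot and the scene stay as the last script left them, time stands still between calls to the robot, and variables do not carry over. Pictures are saved under pics/ and viewed, and the job is handed in when it is done.

```bash
mkdir -p pics; ls
python3 - <<'E'
from station import ctrl,get_state,vision
import cv2,numpy as np
for n in("scene","top"):
    im,d=vision.grab_frame(n); cv2.imwrite(f"pics/{n}0.png",im); np.savez(f"pics/{n}0.npz",im=im,d=d)
    c=vision.camera_info(n); print(n,c)
s=get_state(); print(s, ctrl.pinch_z)
E
```

```text
pics
scene {'mtx': array([[448.85921463,   0.        , 257.63892844],
       [  0.        , 448.85921463, 193.41764478],
       [  0.        ,   0.        ,   1.        ]]), 'dist_coeffs': array([-0.08867625,  0.        ,  0.        ,  0.        ,  0.        ]), 'R': array([[-0.14015009,  0.99008597, -0.00936625],
       [ 0.69794852,  0.09207847, -0.71020379],
       [-0.70230038, -0.10607228, -0.70393384]]), 't': array([ 0.10607606, -0.29330658,  1.31194937])}
top {'mtx': array([[471.28957122,   0.        , 264.93720966],
       [  0.        , 471.28957122, 192.40146561],
       [  0.        ,   0.        ,   1.        ]]), 'dist_coeffs': array([-0.13506222,  0.        ,  0.        ,  0.        ,  0.        ]), 'R': array([[-0.02066557, -0.99975056,  0.0084702 ],
       [-0.99231733,  0.01947681, -0.122176  ],
       [ 0.12198055, -0.01092996, -0.99247231]]), 't': array([-0.03506033,  0.5108986 ,  1.03196197])}
{'time': 0.1, 'qpos': array([-0.99850419,  0.50825994, -0.23751421,  1.5010393 ,  0.12567637,
        1.14892518, -0.15478899]), 'qd': array([-0.00160448, -0.00043127, -0.00028074, -0.00479523,  0.00052624,
       -0.00034561,  0.00054621]), 'tau': array([-4.46930804e-03, -6.21834397e+01, -2.19487265e+00, -2.50206184e+01,
        1.23502314e-02,  7.66137644e-03, -7.88550068e-06]), 'tcp_pos': array([0.28112457, 0.55768648, 0.23050996]), 'eef_rot': array([-1.80708835e-04,  2.31283406e-01,  9.72886071e-01, -8.03520681e-04]), 'contact_force': array([ 0.16937318, -0.7843423 , -0.54704417]), 'wrist_torque': array([ 0.03223016, -0.01223207,  0.04443893]), 'width': 0.08518414958521524} -0.0187
```

View pics/scene0.png

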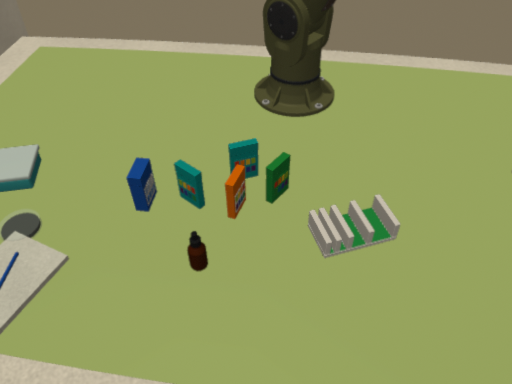

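View pics/top0.png

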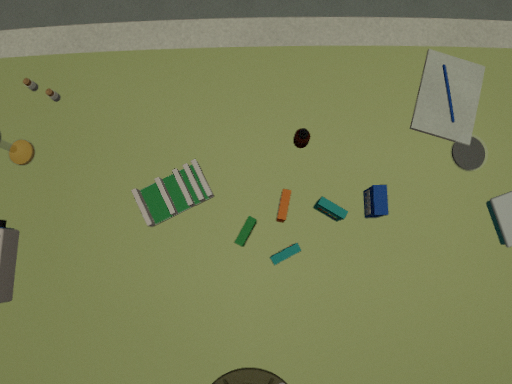

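The orange case is at scene (236,192) and top (284,205). The look-alikes are two turquoise cases at scene (190,184) and (244,160), and a green one at scene (278,178). The sorter is at scene (352,228) and top (173,192), with its narrow end to the right in top. Next I'll measure.

```bash
cat > h.py <<'E'
import numpy as np,cv2
from station import ctrl,get_state,vision,ticket,models
def deproj(n,uv,d):
    c=vision.camera_info(n); uv=np.asarray(uv,float).reshape(-1,1,2)
    p=cv2.undistortPoints(uv,c["mtx"],np.array(c["dist_coeffs"])).reshape(-1,2)
    P=np.c_[p,np.ones(len(p))]*np.asarray(d).reshape(-1,1)
    return (P-c["t"])@c["R"]
def proj(n,X):
    c=vision.camera_info(n)
    return cv2.projectPoints(np.asarray(X,float),cv2.Rodrigues(c["R"])[0],c["t"],c["mtx"],np.array(c["dist_coeffs"]))[0].reshape(-1,2)
def cloud(n,mask,d):
    m=mask&(d>0); v,u=np.nonzero(m); return deproj(n,np.c_[u,v],d[m])
E
python3 - <<'E'
from h import *
for n,b in(("scene",(205,150,270,225)),("top",(265,180,305,230))):
    z=np.load(f"pics/{n}0.npz"); im,d=z["im"],z["d"]
    x0,y0,x1,y1=b; cr=cv2.resize(im[y0:y1,x0:x1],None,fx=7,fy=7,interpolation=cv2.INTER_NEAREST); cv2.imwrite(f"pics/crop_{n}.png",cr)
    for t in("case_mid","sorter","bluecase_mid","dropper_mid"):
        vision.grab_frame(n) if 0 else None
        for r in models.masks_of(n,t)[:5]:
            P=cloud(n,r["mask"],d); print(n,t,round(r["p"],2),np.round(r["point"]),r["mask"].sum(),"med",np.median(P,0).round(3),"min",np.percentile(P,2,0).round(3),"max",np.percentile(P,98,0).round(3))
    hsv=cv2.cvtColor(im,cv2.COLOR_BGR2HSV)
    m=(hsv[...,0]<15)&(hsv[...,1]>150)&(hsv[...,2]>120)
    P=cloud(n,m,d); T=P[P[:,2]>.09]; print("orange",len(P),len(T),T.mean(0),P[:,2].max(), cv2.minAreaRect((T[:,:2]*1000).astype(np.float32)))
E
```

```text
scene case_mid 0.96 [246. 157.] 879 med [ 0.379 -0.08   0.071] min [ 0.363 -0.116  0.007] max [ 0.395 -0.056  0.101]
scene case_mid 0.83 [191. 184.] 1082 med [ 0.478 -0.185  0.059] min [ 0.362 -0.228 -0.001] max [ 0.492 -0.158  0.101]
scene case_mid 0.62 [236. 193.] 833 med [ 0.493 -0.083  0.066] min [ 0.451 -0.101  0.004] max [ 0.511 -0.072  0.101]
scene case_mid 0.62 [278. 180.] 923 med [ 0.436 -0.002  0.062] min [ 0.401 -0.025  0.001] max [0.455 0.019 0.101]
scene sorter 0.76 [352. 225.] 3491 med [0.526 0.16  0.029] min [0.457 0.079 0.004] max [0.587 0.245 0.049]
scene bluecase_mid 0.93 [144. 183.] 1124 med [ 0.502 -0.282  0.069] min [ 0.455 -0.304  0.006] max [ 0.516 -0.275  0.101]
scene dropper_mid 0.55 [198. 254.] 589 med [ 0.647 -0.131  0.049] min [ 0.632 -0.149  0.002] max [ 0.655 -0.117  0.094]
orange 409 217 [ 0.48083281 -0.0862613   0.09885084] 0.10251670744745138 ((478.3872375488281, -86.54934692382812), (19.273916244506836, 64.04557800292969), 77.33187866210938)
top case_mid 0.77 [284. 208.] 351 med [ 0.474 -0.082  0.1  ] min [ 0.445 -0.098  0.   ] max [ 0.508 -0.068  0.
[... 275 characters left out ...]
0.421 -0.001  0.1  ] min [ 0.394 -0.02   0.059] max [0.448 0.018 0.104]
top sorter 0.94 [176. 198.] 2924 med [0.511 0.164 0.014] min [0.451 0.084 0.007] max [0.573 0.241 0.051]
top sorter 0.65 [284. 208.] 306 med [ 0.476 -0.082  0.1  ] min [ 0.445 -0.095  0.015] max [ 0.508 -0.069  0.104]
top bluecase_mid 0.84 [377. 201.] 735 med [ 0.479 -0.28   0.098] min [ 0.449 -0.304  0.003] max [ 0.512 -0.274  0.103]
top dropper_mid 0.65 [299. 138.] 285 med [ 0.629 -0.128  0.054] min [ 0.618 -0.152 -0.001] max [ 0.653 -0.113  0.097]
orange 227 227 [ 0.47562289 -0.08304658  0.10054352] 0.10654637321489702 ((476.0639343261719, -83.00001525878906), (16.85487937927246, 62.18229675292969), 78.33663177490234)
```

```bash
cat > fit.py <<'E'
from h import *
from scipy.optimize import minimize
from scipy.spatial import cKDTree
WY=[-74.5,-53.5,-27.5,16.5,74.5]
WY=[w*1e-3 for w in WY]
# wall centres: slots 9@-64(-68.5..-59.5),14@-40.5(-47.5..-33.5),32@-5.5(-21.5..10.5),46@45.5(22.5..68.5)
g=np.array([(x,w+y) for w in WY for x in np.arange(-.045,.0451,.0015) for y in np.arange(-.006,.0061,.0015)])
def tf(p,q):
    c,s=np.cos(p[2]),np.sin(p[2]); return q@np.array([[c,s],[-s,c]])+p[:2]
def inv(p,q):
    c,s=np.cos(p[2]),np.sin(p[2]); return (q-p[:2])@np.array([[c,-s],[s,c]])
def outd(q):
    return np.min([np.hypot(np.maximum(abs(q[:,0])-.045,0),np.maximum(abs(q[:,1]-w)-.006,0)) for w in WY],0)
def fit(T):
    tr=cKDTree(T)
    def cost(p):
        return np.mean(np.minimum(outd(inv(p,T)),.008)**2)+np.mean(np.minimum(tr.query(tf(p,g))[0],.008)**2)
    best=None
    for y0 in (-.3,0,.3,-.15,.15):
      for dy in(-.01,0,.01):
        r=minimize(cost,[*T.mean(0)+[0,dy],y0],method="Nelder-Mead",options=dict(initial_simplex=None,xatol=1e-5,fatol=1e-10))
        if best is None or r.fun<best.fun: best=r
    return best
if __name__=="__main__":
    for n in("scene","top"):
        z=np.load(f"pics/{n}0.npz"); im,d=z["im"],z["d"]
        m=np.zeros(d.shape,bool)
        if n=="scene": m[190:260,300:405]=1
        else: m[150:235,125:222]=1
        P=cloud(n,m,d); sel=(abs(P[:,2]-.048)<.006); T=P[sel][:,:2]
        b=fit(T); print(n,len(T),b.x[:2].round(4),np.degrees(b.x[2]).round(2),b.fun**.5, "z",np.median(P[sel][:,2]))
        o=cv2.resize(im,None,fx=5,fy=5,interpolation=cv2.INTER_NEAREST)
        for w in WY:
            q=np.array([(-.045,w-.006),(.045,w-.006),(.045,w+.006),(-.045,w+.006)]); X=np.c_[tf(b.x,q),np.full(4,.048)]
            cv2.polylines(o,[((proj(n,X)+.5)*5).astype(int)],1,(0,0,255),1)
        y,x=np.nonzero(m); cv2.imwrite(f"pics/fit_{n}.png",o[y.min()*5:y.max()*5,x.min()*5:x.max()*5])
E
python3 fit.py; python3 -c "
import cv2,numpy as np
def f(a,b,o):
    A=[cv2.imread(p) for p in(a,b)];h=max(i.shape[0] for i in A)
    c=np.hstack([cv2.copyMakeBorder(i,0,h-i.shape[0],0,5,0) for i in A]); s=min(1,800/c.shape[1],600/c.shape[0]); cv2.imwrite(o,cv2.resize(c,None,fx=s,fy=s))
f('pics/fit_scene.png','pics/fit_top.png','pics/fits.png'); f('pics/crop_scene.png','pics/crop_top.png','pics/crops.png')"
```

```text
scene 1194 [0.5157 0.162 ] 25.07 0.001154019442895463 z 0.04688658341684808
top 1116 [0.5135 0.1639] 25.23 0.0010511994473750394 z 0.04826473815593757
```

View pics/fits.png

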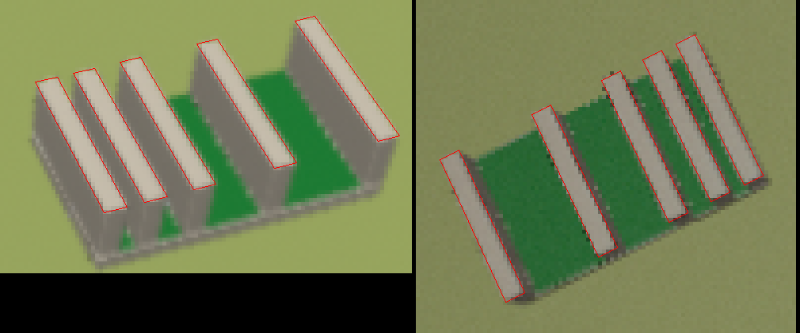

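View pics/crops.png

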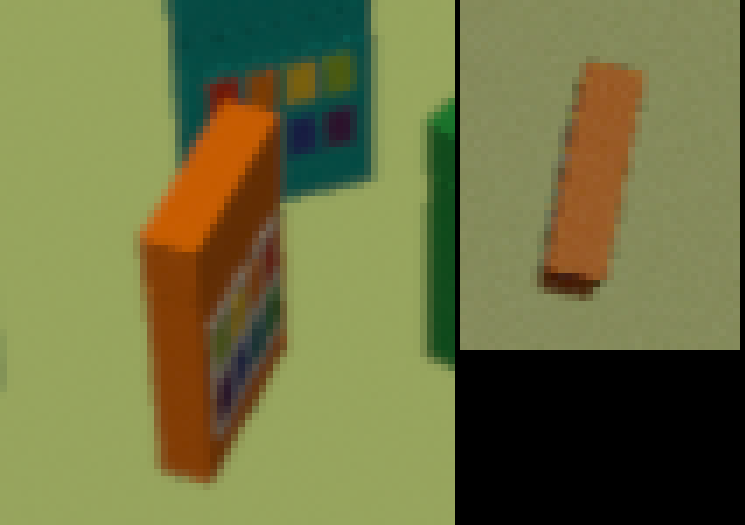

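The crops show that top (284,205) / scene (236,192) is the orange case with swatches. The sorter fit agrees across both cameras to about 2 mm. Next I'll check reachability for both wrist options.

```bash
cat >> h.py <<'E'
from scipy.spatial.transform import Rotation as Ro
def down(a):
    a=np.radians(a); R=np.array([[-np.sin(a),np.cos(a),0],[np.cos(a),np.sin(a),0],[0,0,-1]]).T
    q=Ro.from_matrix(R).as_quat(); return np.r_[q[3],q[:3]]
CASE=np.array([.4772,-.0845]); CA=77.9
SOR=np.array([.5146,.1630]); SA=25.15
SY=[-.064,-.0405,-.0055,.0455]
def slot(i,x=0.):
    c,s=np.cos(np.radians(SA)),np.sin(np.radians(SA)); y=SY[i]
    return SOR+np.array([c*x-s*y,s*x+c*y])
H=.074   # grasp height above case bottom
TZ=H+ctrl.pinch_z   # TCP height above case bottom
E
python3 - <<'E'
from h import *
q=get_state()["eef_rot"]; print(np.degrees(np.arctan2(*Ro.from_quat(np.r_[q[1:],q[0]]).as_matrix()[[1,0],1])))
for o in(0,180):
    for p,a in((np.r_[CASE,.25],CA),(np.r_[CASE,TZ],CA),(np.r_[slot(0),.2],SA+90),(np.r_[slot(2),.01+TZ],SA+90)):
        j=ctrl.ik(p,down(a+o)); print(o,None if j is None else np.round(j,2))
print(slot(0),slot(1),slot(2),TZ)
E
```

```text
63.2543398551622
0 [ 0.02  0.27  0.13  1.83 -0.04  1.04  1.53]
0 [ 0.21  0.53 -0.12  2.08  0.12  0.54  1.36]
0 [-0.    0.43 -0.34  1.74  0.17  1.    1.6 ]
0 [-0.11  0.59 -0.35  1.93  0.31  0.68  1.36]
180 [-0.36  0.32  0.66  1.83 -0.22  1.06 -1.4 ]
180 [-0.15  0.56  0.42  2.09 -0.41  0.57 -1.23]
180 [-0.49  0.44  0.38  1.75 -0.19  0.99 -1.17]
180 [-0.54  0.59  0.31  1.93 -0.28  0.66 -1.19]
[0.54179933 0.10506731] [0.53181208 0.12633947] [0.51693744 0.15802141] 0.055299999999999995
```

Run:
```python
from h import *
t=get_state()["time"]
ctrl.movep(np.r_[CASE,.22],down(CA)); s=get_state(); print(s["time"],s["tcp_pos"])
ctrl.movel(np.r_[CASE,TZ],max_speed=.12); s=get_state(); print(s["time"],s["tcp_pos"],s["contact_force"])
for n in("scene","top"):
    im,d=vision.grab_frame(n); cv2.imwrite(f"pics/{n}1.png",im)
a=cv2.imread("pics/scene1.png")[120:280,100:320]; b=cv2.imread("pics/top1.png")[130:290,200:400]
cv2.imwrite("pics/g1.png",cv2.resize(np.hstack([a,b]),None,fx=1.9,fy=1.9))
```

```text
2.8917 [ 0.4775412  -0.0836329   0.21998035]
4.4167 [ 0.47758147 -0.08457147  0.05581377] [ 0.06215382 -0.83432642 -0.15776846]
```

View pics/g1.png

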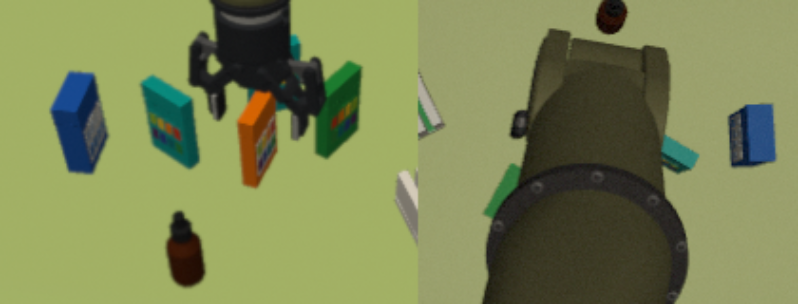

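The fingers straddle the orange case, with clearance to the turquoise and green ones. I'll grip and lift, then check.

Run:
```python
from h import *
ctrl.close_gripper(40); s=get_state(); print(s["time"],s["width"],s["contact_force"])
p=s["tcp_pos"]; ctrl.movel([p[0],p[1],.19],max_speed=.12)
s=get_state(); print(s["time"],s["width"],s["contact_force"],s["tcp_pos"])
q=slot(0); ctrl.movep(np.r_[q,.01+.048+TZ+.05],down(SA+90))
ctrl.pause(.2)
s=get_state(); print(s["time"],s["width"],s["contact_force"],s["tcp_pos"],q)
for n in("scene","top"):
    im,d=vision.grab_frame(n); cv2.imwrite(f"pics/{n}2.png",im); np.savez(f"pics/{n}2.npz",im=im,d=d)
    hsv=cv2.cvtColor(im,cv2.COLOR_BGR2HSV); m=(hsv[...,0]<15)&(hsv[...,1]>150)&(hsv[...,2]>50)
    P=cloud(n,m,d)
    if len(P): print(n,len(P),np.percentile(P,[2,50,98],0).round(4))
a=cv2.imread("pics/scene2.png")[100:280,230:430]
cv2.imwrite("pics/g2.png",cv2.resize(a,None,fx=3.3,fy=3.3))
```

```text
5.1417 0.017463538462725116 [-0.56994603  0.32587883  0.55022878]
6.4167 0.01773701929924108 [ 0.26288228  0.22600723 -1.00212481] [ 0.47674672 -0.08443096  0.1893821 ]
7.4417 0.0174679215911938 [-0.50861822  0.3226311  -0.51357427] [0.54186778 0.10340277 0.16352225] [0.54179933 0.10506731]
scene 788 [[ 0.3884 -0.1756  0.0487]
 [ 0.57    0.1083  0.1673]
 [ 0.6506  0.1214  0.2094]]
top 68 [[ 0.4486 -0.1665  0.0516]
 [ 0.5152  0.0845  0.1578]
 [ 0.6363  0.0911  0.6104]]
```

View pics/g2.png

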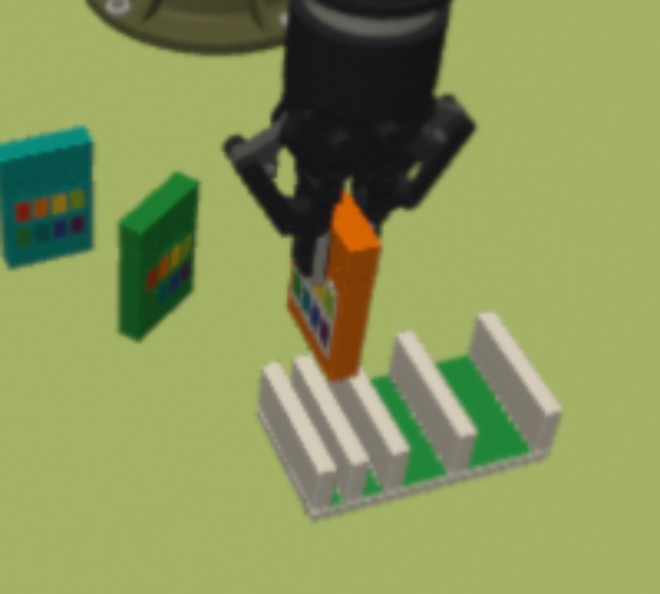

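View pics/top2.png

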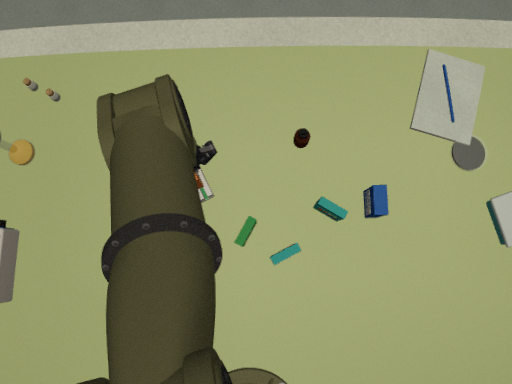

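```bash
cat > chk.py <<'E'
from h import *
def chk(im,d,col0=230):
    # held case in the scene camera's own sorter frame
    hsv=cv2.cvtColor(im,cv2.COLOR_BGR2HSV); m=(hsv[...,0]<15)&(hsv[...,1]>150)&(hsv[...,2]>50)
    m[:, :col0]=0; m[:, 450:]=0
    k,l,st,_=cv2.connectedComponentsWithStats(m.astype(np.uint8)); m=l==1+st[1:,4].argmax()
    P=cloud("scene",m,d); c,s=np.cos(np.radians(25.07)),np.sin(np.radians(25.07))
    Q=P.copy(); Q[:,:2]=(P[:,:2]-[.5157,.162])@np.array([[c,-s],[s,c]])
    E=Q[Q[:,0]>.027]; zmin=Q[:,2].min(); print("n",len(Q),len(E),"z",np.percentile(Q[:,2],[1,99]).round(4),"x max",np.percentile(Q[:,0],98).round(4))
    for lo,hi in((0,.4),(.4,.7),(.7,.95)):
        a,b=np.percentile(Q[:,2],[1,99]); e=E[(E[:,2]>a+lo*(b-a))&(E[:,2]<a+hi*(b-a))]
        if len(e)>5: print("  z",e[:,2].mean().round(3),"y 3/97%",np.percentile(e[:,1],[3,97]).round(4),"mid",np.percentile(e[:,1],[3,97]).mean().round(4),"x",np.median(e[:,0]).round(4),"tilt-slope",np.polyfit(e[:,1],e[:,0],1)[0].round(2))
    top=Q[Q[:,2]>b-.006]; r=cv2.minAreaRect((top[:,:2]*1000).astype(np.float32)); print("  top",np.round(r[0],1),np.round(r[1],1),round(r[2],1))
E
python3 - <<'E'
from chk import *
z=np.load("pics/scene2.npz"); chk(z["im"],z["d"]); print(get_state()["tcp_pos"],get_state()["time"])
E
```

```text
n 634 367 z [0.1118 0.2169] x max 0.0323
  z 0.133 y 3/97% [-0.0744 -0.0592] mid -0.0668 x 0.0307 tilt-slope 0.07
  z 0.17 y 3/97% [-0.0744 -0.0594] mid -0.0669 x 0.0307 tilt-slope 0.06
  z 0.199 y 3/97% [-0.0743 -0.0583] mid -0.0663 x 0.0309 tilt-slope 0.05
  top [ 13.1 -75.3] [6.5 2.2] 0.9
[0.54187809 0.10394667 0.16357093] 7.5417
```

The held case is upright and square (mid y ≈ −66.5 mm against −64 mm in the sorter frame), so I'll correct by about 1 mm. Next, probe slot 1.

```bash
cat >> h.py <<'E'
SYO=.0010
def slotc(i):
    c,s=np.cos(np.radians(SA)),np.sin(np.radians(SA)); return slot(i)+SYO*np.array([-s,c])
def goto(p,v,tol=.0006):   # closes the small standing error of the arm
    p=np.asarray(p,float); ctrl.movel(p,max_speed=v)
    ctrl.pause(.15); e=p-get_state()["tcp_pos"]
    if np.linalg.norm(e)>tol: ctrl.movel(p+e,max_speed=v); ctrl.pause(.1)
    return e
def probe(xy,off,f0,zstop,lim=2.5):
    z=.048+TZ+.003
    while True:
        ctrl.movel(np.r_[xy+off,z],max_speed=.02); s=get_state(); f=s["contact_force"]-f0
        if f[2]>lim or z<zstop: break
        z-=.001
    return s,f,z
E
cat > pr.py <<'E'
import sys
from chk import *
i=int(sys.argv[1])
xy=slotc(i); p=get_state()["tcp_pos"]
goto(np.r_[xy,.048+TZ+.025],.08)
off=goto(np.r_[xy,.048+TZ+.005],.05)[:2]
s=get_state(); f0=s["contact_force"]; print("above",s["time"],s["tcp_pos"]-np.r_[xy,TZ+.048],f0)
im,d=vision.grab_frame("scene"); chk(im,d)
s,f,z=probe(xy,off,f0,.048+TZ-.002)
print("probe",s["time"],"dz cmd",z-.048-TZ,"err",s["tcp_pos"]-np.r_[xy,TZ+.048],"f",f.round(2),s["width"])
ctrl.pause(.3); s=get_state(); print("hold f",(s["contact_force"]-f0).round(2),"z",s["tcp_pos"][2]-TZ)
im,d=vision.grab_frame("scene"); cv2.imwrite(f"pics/probe{i}.png",cv2.resize(im[100:280,260:430],None,fx=3.3,fy=3.3))
if i<2: ctrl.movel(np.r_[xy,.048+TZ+.025],max_speed=.1); chk(*vision.grab_frame("scene"))
print(get_state()["time"])
E
python3 pr.py 0
```

```text
above 9.325 [1.85995428e-04 4.60523011e-05 5.20673568e-03] [-0.26030527  0.0077424  -0.30923783]
n 570 332 z [0.0572 0.1635] x max 0.0332
  z 0.079 y 3/97% [-0.0724 -0.0561] mid -0.0643 x 0.0315 tilt-slope 0.05
  z 0.115 y 3/97% [-0.0719 -0.0566] mid -0.0643 x 0.0314 tilt-slope 0.07
  z 0.144 y 3/97% [-0.0716 -0.0555] mid -0.0635 x 0.0313 tilt-slope 0.06
  top [ 13.6 -72.6] [6.1 3.7] 21.9
probe 10.625 dz cmd -0.000999999999999994 err [-2.45425858e-05 -1.89758510e-05 -3.32267408e-05] f [-2.7  -0.55  9.86] 0.017091006308221482
hold f [-1.2  -0.88  9.42] z 0.04797329716739713
n 598 347 z [0.0765 0.1862] x max 0.0331
  z 0.098 y 3/97% [-0.0721 -0.0557] mid -0.0639 x 0.0315 tilt-slope 0.05
  z 0.137 y 3/97% [-0.0718 -0.0566] mid -0.0642 x 0.0315 tilt-slope 0.05
  z 0.165 y 3/97% [-0.0719 -0.0557] mid -0.0638 x 0.0313 tilt-slope 0.02
  top [ 14.8 -73.8] [4.  4.9] 35.0
11.4333
```

View pics/probe0.png

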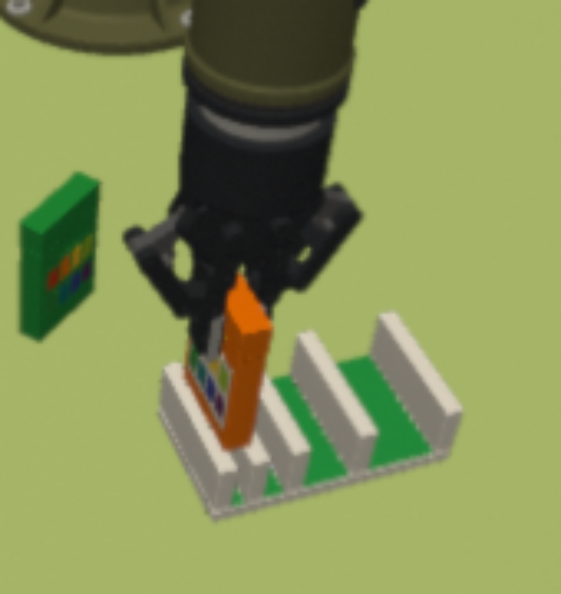

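The lower edge rests on the two narrowest-slot walls at z = 48.0 mm, 9 N, centred at −64 mm. Slot 1 refuses it. Now slot 2.

```bash
python3 pr.py 1
```

```text
above 12.725 [1.75622948e-04 9.14268192e-05 5.20845601e-03] [-0.7677583  -0.32035148 -0.66784073]
n 569 326 z [0.0555 0.1681] x max 0.0333
  z 0.079 y 3/97% [-0.0482 -0.0334] mid -0.0408 x 0.0315 tilt-slope 0.08
  z 0.117 y 3/97% [-0.0484 -0.0325] mid -0.0405 x 0.0315 tilt-slope 0.09
  z 0.146 y 3/97% [-0.0483 -0.0324] mid -0.0404 x 0.0316 tilt-slope 0.05
  top [ 14.5 -49.5] [7.1 2. ] 10.9
probe 14.025 dz cmd -0.000999999999999994 err [ 1.43517710e-05 -5.98791747e-05 -1.89689460e-05] f [-1.83 -0.43  9.51] 0.017612579795445157
hold f [-0.97  0.18 10.19] z 0.04793195166711255
n 589 336 z [0.0755 0.1872] x max 0.0331
  z 0.1 y 3/97% [-0.0481 -0.0319] mid -0.04 x 0.0315 tilt-slope 0.05
  z 0.137 y 3/97% [-0.0482 -0.0328] mid -0.0405 x 0.0316 tilt-slope 0.09
  z 0.165 y 3/97% [-0.0483 -0.0321] mid -0.0402 x 0.0315 tilt-slope 0.09
  top [ 14.7 -49.2] [4. 6.] 74.3
14.8333
```

View pics/probe1.png

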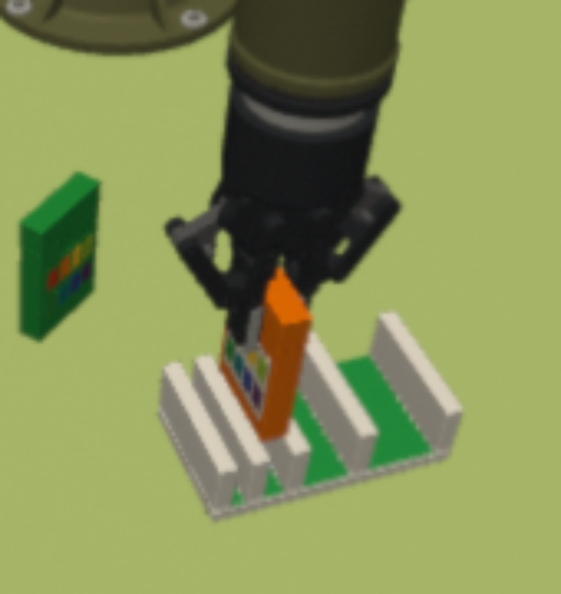

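The case rests on the slot 2 walls, centred at −40.4 mm, so slot 2 refuses it too. Slot 3: pause at the mouth, then lower if it goes in freely.

```bash
python3 pr.py 2
```

```text
above 16.275 [1.54529672e-04 7.23697627e-05 5.18947003e-03] [-0.41891835 -0.29349164 -0.38537658]
n 541 300 z [0.0572 0.1665] x max 0.0333
  z 0.08 y 3/97% [-0.013   0.0014] mid -0.0058 x 0.0317 tilt-slope 0.1
  z 0.118 y 3/97% [-0.013   0.0011] mid -0.0059 x 0.0317 tilt-slope 0.09
  z 0.145 y 3/97% [-0.013   0.0029] mid -0.0051 x 0.0315 tilt-slope 0.04
  top [ 14.1 -15.7] [4.  7.7] 79.4
probe 18.075 dz cmd -0.0029999999999999957 err [-0.00021629 -0.00010895 -0.00306701] f [ 0.46 -0.09 -0.53] 0.017630151379469935
hold f [ 0.99  0.36 -0.46] z 0.045041137154785714
18.425
```

View pics/probe2.png

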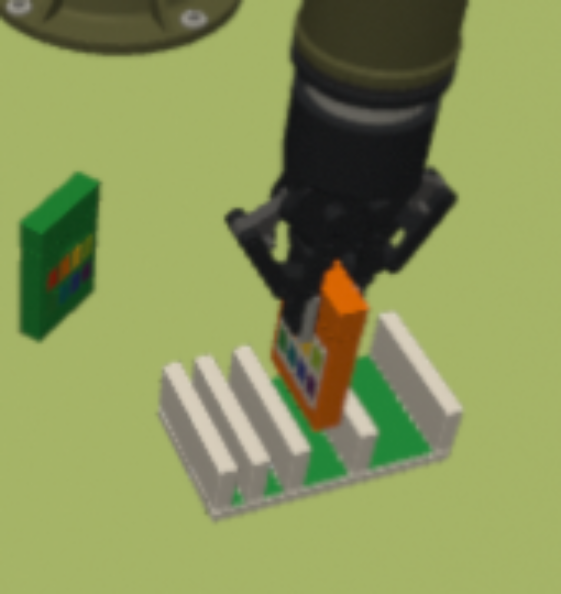

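No contact 3 mm below the mouth, so slot 3 takes it. I'll lower it to the floor until there's light contact, then check.

Run:
```python
from chk import *
xy=slotc(2); s=get_state(); f0=s["contact_force"]
off=goto(np.r_[xy,.014+TZ],.05)[:2]; s=get_state(); print(s["time"],(s["contact_force"]-f0).round(2),s["tcp_pos"]-np.r_[xy,TZ])
z=.012
while 1:
    ctrl.movel(np.r_[xy+off,z+TZ],max_speed=.02); s=get_state(); f=s["contact_force"]-f0
    if f[2]>2.5 or z<.0075: break
    z-=.001
print(s["time"],"z",z,s["tcp_pos"]-np.r_[xy,TZ],f.round(2))
im,d=vision.grab_frame("scene"); chk(im,d); cv2.imwrite("pics/in.png",cv2.resize(im[100:280,260:430],None,fx=3.3,fy=3.3))
```

```text
19.3417 [-0.98  0.69 -0.52] [2.40623779e-04 9.10031056e-05 1.43281036e-02]
20.3417 z 0.008999999999999998 [-8.10379352e-05 -8.55152205e-05  9.95234647e-03] [-3.5  -0.5  11.92]
n 445 260 z [0.0183 0.1305] x max 0.033
  z 0.042 y 3/97% [-0.0127  0.0025] mid -0.0051 x 0.0314 tilt-slope 0.06
  z 0.08 y 3/97% [-0.0132  0.0012] mid -0.006 x 0.0312 tilt-slope 0.13
  z 0.104 y 3/97% [-0.0134  0.0021] mid -0.0057 x 0.0313 tilt-slope 0.06
  top [ 15.5 -14.2] [6.2 3.2] 7.6
```

View pics/in.png

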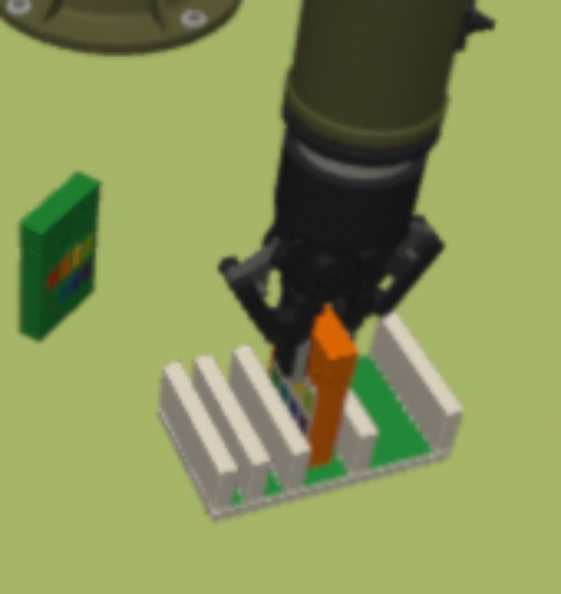

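The case stands on the slot 3 floor: lower edge at z ≈ 10.0 mm, centred, upright. I'll ease the load, release, retreat straight up and check.

Run:
```python
from chk import *
p=get_state()["tcp_pos"]
ctrl.movel([p[0],p[1],.0098+TZ],max_speed=.02)
ctrl.ungrasp(); s=get_state(); print(s["time"],s["width"],s["contact_force"].round(2))
p=s["tcp_pos"]; ctrl.movel([p[0],p[1],.25],max_speed=.12)
ctrl.movep([.40,-.02,.33],down(CA)); ctrl.pause(.2)
print(get_state()["time"])
im,d=vision.grab_frame("scene"); chk(im,d); cv2.imwrite("pics/end.png",im)
im,d=vision.grab_frame("top"); cv2.imwrite("pics/endt.png",im)
A=cv2.imread("pics/scene0.png");B=cv2.imread("pics/end.png")
for nm,(x0,y0,x1,y1) in dict(blue=(125,150,165,215),drop=(180,225,215,275)).items(): print(nm,cv2.absdiff(A,B)[y0:y1,x0:x1].mean())
cv2.imwrite("pics/e.png",cv2.resize(B[120:290,110:430],None,fx=2.4,fy=2.4))
```

```text
21.3083 0.08528180066325855 [-0.21 -1.02  0.32]
24.1083
n 650 261 z [0.0188 0.1114] x max 0.033
  z 0.039 y 3/97% [-0.0122  0.003 ] mid -0.0046 x 0.0316 tilt-slope 0.06
  z 0.069 y 3/97% [-0.0124  0.0023] mid -0.0051 x 0.0314 tilt-slope 0.11
  z 0.095 y 3/97% [-0.0126  0.0022] mid -0.0052 x 0.0314 tilt-slope 0.12
  top [ 1.  -4.2] [18.2 65.1] 89.7
blue 0.5291025641025641
drop 0.6205714285714286
```

View pics/e.png

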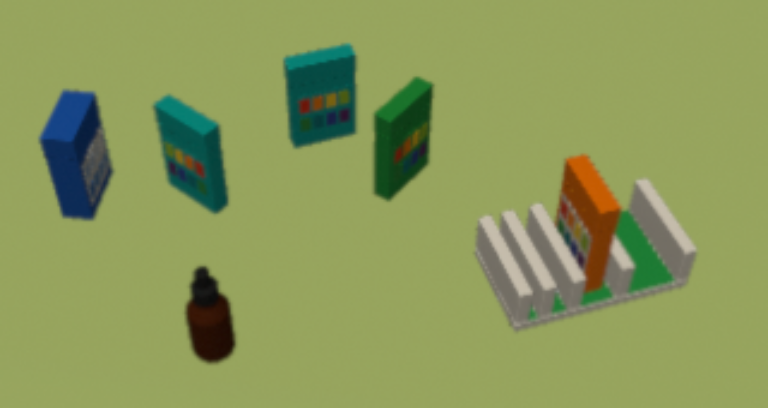

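The case stands upright in slot 3, with its top at 111 mm and square to within 0.3°. The bystanders haven't moved, so I'm handing in.

```bash
python3 -c "
from station import *
ticket.close_job(); print(get_state()['time'])"
```

```text
the job is handed in; nothing more can be done
the job is handed in; nothing more can be done
```

The orange case is standing upright in the 32 mm slot, the first one that took it, and the job was handed in at about 24 s of the 40 s allowed.

- **9 mm and 14 mm slots:** I brought the lower edge down to each mouth in turn. It stopped on the wall tops at 48 mm with about 10 N, so neither slot took it.
- **32 mm slot:** the case went 3 mm below the mouth without contact. I lowered it to the floor (lower edge at 10.0 mm, 12 N), let go there and moved the arm clear.

**Last checks:**
- **Case:** it is upright and square to the slot within about 0.3°. It is centred to about 1 mm, with its top at about 111 mm, against 110 mm expected.
- **Bystanders:** the blue case and the dropper bottle look unchanged in the before and after pictures.
- **Disagreement:** the two cameras placed the sorter and the case 2–3 mm apart. I averaged them, then shifted 1 mm after checking the held case against the sorter in the scene camera.

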